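# Load a battery pack into the analyser and lock it

### The arm

A 7-joint arm with a two-finger parallel gripper is mounted at the origin on the work surface. World frame = base frame: x ahead of the robot, y to its left, z up, the work surface at z = 0. Lengths are in mm, angles in rad, forces in N, time in s.
With the tool pointing down it reaches from about 400 to 875 mm from the base axis. Payload 6.5 kg.
Tool frame: the origin (TCP) lies at the very end of the fingers, on their centre line; the grasp point (between the pads) lies 19 mm behind it; z points along the fingers, x is the direction in which the jaws open and shut, and the axes are right-handed (so a half turn about z gives the same grasp; the last joint's range is limited). The gripper opens to 85 mm and grips with 20 to 120 N. Pads are 22 mm wide; open, the fingers measure 114 mm over their backs; the gripper's body (76 mm by 85 mm) begins 54 mm behind the grasp point. The pads swing forward as they close: fully open they stand 13 mm farther back than shut.
Start: joints at [-1.312, 0.536, -0.004, 1.538, 0.003, 1.067, -0.071], TCP at [207.423, 616.008, 231.29] pointing down, gripper open.
Joint ranges: [-2.7, 2.7], [-0.37, 2.16], [-1.27, 1.26], [0.24, 2.4], [-1.31, 4.45], [0.19, 1.91], [-2.76, 2.76]. Speed limits (rad/s): [2.39, 2.39, 3.14, 3.14, 3.14, 3.14, 3.14].

### API

Orientations are given as a unit quaternion [x, y, z, w].
In Python, from workcell import bot, fingers, planner, monitor, optics, ticket gives the robot as it stands. The module is installed in compiled form; this text tells all that it offers. Calls block until the motion is done:
- bot.move_pose(position, orientation): joint-space move of the TCP to a pose.
- bot.move_straight(position, rot=None, speed=150, max_force=None): straight line of the TCP; rot=None keeps the orientation; speed is the mean speed in mm/s. With max_force (N) it stops when the force on the tool has changed by that much, and returns True; else False.
- bot.set_joints(angles): joint-space move.
- fingers.gripper_to(opening, strength=None): finger opening in mm; strength is the grip in N (None keeps the last); returns when the fingers have stopped.
- bot.wait(seconds).
- planner.inverse_kinematics(position, orientation): joint angles nearest the present ones, or None.
- monitor.read_state(): the state.
- optics.camera(name): name is "scene" or "top" or "wrist"; returns a dict with "image" (420x560x3 uint8, blue, green, red), "fx", "fy", "cx", "cy" (pixels), "R" (3x3) and "t" (3): a world point X has camera coordinates R X + t; the wrist camera has in their place "hand_eye" (4x4, takes a point from camera to tool coordinates, whose origin is the TCP and whose axes are the tool frame's). Camera axes: x right, y down, z forward; pixel columns grow to the right and rows downward; lengths in mm; the calibration is good to about 2 mm. A picture is of the moment at which its call begins: read the wrist's pose just before it. There is no depth.
A pose or a line that the arm cannot do raises bot.PlanningError and nothing moves.
- ticket.finish_job(): hands the job in, once; it reports no verdict.
The state is a dict: "t": time; "joint_positions": joint angles; "dq": joint speeds; "tau": joint torques, N m; "position": TCP position; "tool_rot": TCP orientation; "force": force on the tool from outside, world axes, zero at the start; "moment": the same for the moment, N m; "gripper_width": finger opening in mm.
Only numpy, scipy, OpenCV 4.12 (cv2) and the standard library are available. Lean on these libraries where they do the work, as an engineer would, in place of code of your own. Each camera call takes 0.05 s, during which the arm holds its last target.

### The job

The battery pack is standing on its foot in the analyser's bay, and the bay's lock slide has been left part-way across. Draw the lock slide right back to its open stop, push the pack over so that it lies flat in the bay, then slide the lock fully home over the pack's end and let go. Do not knock the readout head above the slide, and leave the other things on the bench where they are.

Things in the scene. Friction and masses are not known exactly. Their poses are not given: they have to be found in the camera images.
- dock: Battery analyser, fixed: white/grey case 254 mm long (x), 220 wide (y). Origin: centre of its underside; x from its near end (pack) to its far end (lock, readout), turned 0.55 to 1.05 rad left of the robot's x; y left, z up. A 66 mm wide open bay along x is centred on y = -40 mm: foot recess x -121 to -64, floor z 22; bed x -64 to +64, z 30. Housings beside it 55 high; far deck from x +64, 83 high.
- low_stop (a point): Middle of the edge where the bay's bed (z 30 mm) rises 8 mm above the foot recess (z 22 mm), at dock (-64, -40, 30) mm; axes as the dock. This step is the low stop over which the pack tips towards dock +x. An 8 mm lip at dock x -121 mm closes the recess on the near side.
- bay_wall (a point): Middle of the top edge of the bay's far end wall, at dock (64, -40, 83) mm; axes as the dock. The deck behind it carries the lock slide.
- readout: Readout head, fixed: white bar 24 (x) x 196 (y) x 38 mm (z) on two posts, 16 mm thick, at its y -102 and +102 mm. Origin: centre of its underside, dock (97, 0, 218) mm, axes as the dock. It hangs 87 mm above the lock grip's top, so no tool can reach the grip straight down: come from the bay's side, tool leaning back to dock -x about 40 degrees from vertical. Not to be knocked (over 4 N).
- lock (a joint): Lock slide position in m: 0 = open stop (bay clear), 0.060 = locked stop; grows as the slide moves to the dock's -y. It stays where it is left and takes about 3 N to slide. Above about 0.010 its tongue is in the way of the pack.
- lock_grip (a point): Middle of the lock's upright black grip, 22 (dock x) x 30 (dock y, pinch here) x 42 mm high; axes as the dock; at dock x 91, z 113, y +20 (open) to -40 mm (locked). It stands on a 6 mm steel plate, 40 mm wide (z 83 to 89), whose tongue reaches 42 mm over the bay's far end, 3 mm above a lying pack. Free beside the grip along y: 45 mm or more.
- battery_center (a point): Centre of the loose black pack, 50 x 60 x 130 mm, about 0.55 kg; its x through the 50 mm (to dock +x while standing), y across the 60, z along the 130. It stands in the recess, top at z 152 mm, within a few mm of the low stop. Pushed near its top to dock +x it tips, falling by itself past about 25 degrees; it then lies x axis down, centre about dock (-15, -40, 55), top side at z 80 mm.
- multimeter: Bystander: yellow hand-held multimeter lying on the bench, 180 x 86 x 48 mm, origin under its centre.
- tape_roll: Bystander: roll of white tape, 108 mm in diameter and 48 mm high, lying on the bench, origin under its centre.
- spray_bottle: Bystander: clear spray bottle, 80 mm in diameter and 213 mm high, standing on the bench, origin under its centre.
There are look-alikes about, which are no part of the job. Of the things shaped like the part that bears battery_center, the black one is meant.

How it is judged (in metres and radians):
On the way, in this order (a step that is already met when the one before it is completed fails the run):
1. the lock slide is drawn back to its open stop (within 5 mm) (value of joint lock below 0.005 m), for 0.2 s.
2. the pack lies flat in the bay (angle between battery_center's own x axis and vertical above 3.05 rad and z of battery_center in the frame of dock below 0.059 m and x of battery_center in the frame of dock above -0.032 m), for 0.2 s.
At the end, for the whole second after the job is handed in: The lock slide is at its locked stop (within 3 mm) over the far end of the pack; the pack lies flat (within about 5 degrees) on the bed between the bay's sides, contacts down, its far end within about 30 mm of the bay's far wall and so under the tongue; both are at rest and the robot has let go (all of step 2 and value of joint lock above 0.057 m and z of battery_center in the frame of dock above 0.05 m and x of battery_center in the frame of dock below 0.004 m and y of battery_center in the frame of dock between -0.046 and -0.034 m and linear speed of battery below 0.02 m/s and velocity of joint lock below 0.01 m/s); the robot touches nothing.
It fails at once if the readout head is knocked (more than 4 N) (contact force between anything else and readout above 4 N).
It fails at once if a bystander is moved by more than 20 mm (distance of any of multimeter, tape_roll, spray_bottle from where it was at the start of the episode above 0.02 m).
It also fails if it takes over 54 s, if anything falls off the work surface, if the arm or the gripper's body presses on something with over 40 N, if the wrist force passes 120 N, or if a joint passes its speed limit or range.

## Working session

There is one attempt and no reset: what is moved stays moved. The work goes in short steps, each a Python script; the robot and the scene stay as the last script left them, time stands still between calls to the robot, and variables do not carry over. Pictures are saved under pics/ and viewed, and the job is handed in when it is done.

```bash
mkdir -p pics; ls; python3 - <<'E'
from workcell import bot, fingers, planner, monitor, optics, ticket
import cv2,numpy as np
s=monitor.read_state(); print(s)
for n in ["scene","top","wrist"]:
    c=optics.camera(n); cv2.imwrite(f"pics/{n}0.png",c["image"])
    print(n,{k:(np.array(v).round(4).tolist()) for k,v in c.items() if k!="image"})
    np.savez(f"{n}0.npz",**c)
E
```

```text
pics
{'t': 0.0, 'joint_positions': array([-1.31221714,  0.53716065, -0.00444184,  1.53886354,  0.00259091,
        1.06731072, -0.07120015]), 'dq': array([ 0.00131187,  0.00107246, -0.00051235, -0.00025355,  0.00141831,
        0.00255466,  0.00020521]), 'tau': array([ 5.29340978e-04, -5.83417547e+01,  1.04899742e+00, -2.59099871e+01,
        1.24745455e-02,  9.65495536e-03,  1.86558259e-05]), 'position': array([207.22624159, 615.41599385, 230.42037851]), 'tool_rot': array([ 8.12105923e-01,  5.83509397e-01, -6.69090724e-04,  5.53330328e-04]), 'force': array([0.28757125, 0.11688507, 0.42991319]), 'moment': array([ 0.0120813 ,  0.03352237, -0.00794427]), 'gripper_width': 85.49127392850654}
scene {'fx': 481.0503, 'fy': 481.0503, 'cx': 283.6522, 'cy': 210.7651, 'R': [[-0.6324, 0.7745, -0.0129], [0.4428, 0.3478, -0.8264], [-0.6356, -0.5284, -0.5629]], 't': [337.8322, -104.4814, 1670.2087]}
top {'fx': 476.7873, 'fy': 476.7873, 'cx': 282.0458, 'cy': 209.2603, 'R': [[-0.0981, -0.9952, 0.0009], [-0.9729, 0.0958, -0.2107], [0.2096, -0.0216, -0.9776]], 't': [42.9516, 548.9201, 1204.4229]}
wrist {'fx': 358.8103, 'fy': 358.8103, 'cx': 279.2183, 'cy': 205.8761, 'hand_eye': [[1.0, 0.0005, 0.0, -0.5618], [-0.0004, 0.9469, 0.3214, -82.9315], [0.0001, -0.3214, 0.9469, -143.2925], [0.0, 0.0, 0.0, 1.0]]}
```

View pics/scene0.png

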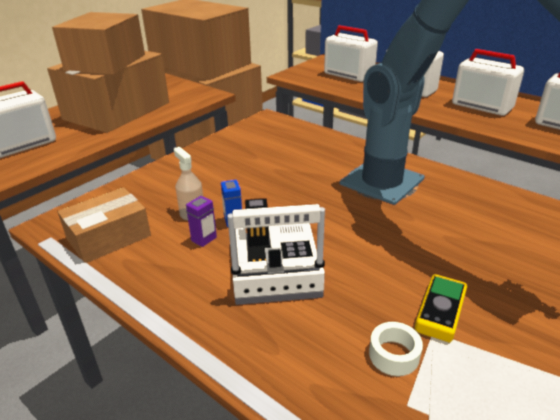

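View pics/top0.png

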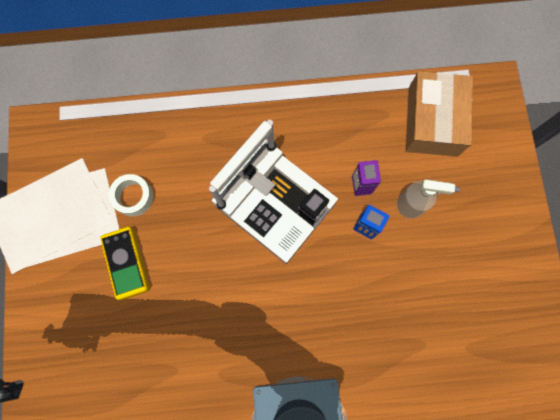

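View pics/wrist0.png

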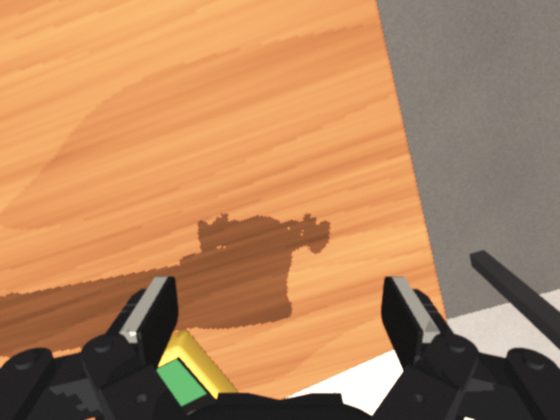

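```bash
python3 - <<'E'
import cv2,numpy as np
a=cv2.imread("pics/top0.png")[110:270,195:345]; cv2.imwrite("pics/topc.png",cv2.resize(a,None,fx=3.7,fy=3.7,interpolation=2))
a=cv2.imread("pics/scene0.png")[170:310,170:340]; cv2.imwrite("pics/scenec.png",cv2.resize(a,None,fx=4,fy=4,interpolation=2))
E
```

```text
(no output)
```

View pics/topc.png

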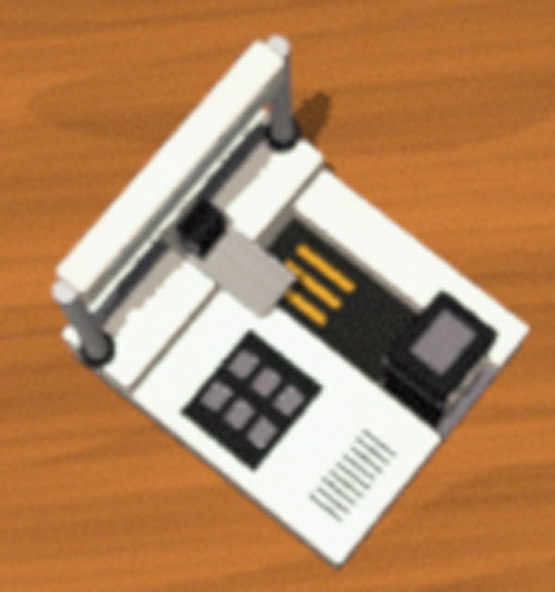

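View pics/scenec.png

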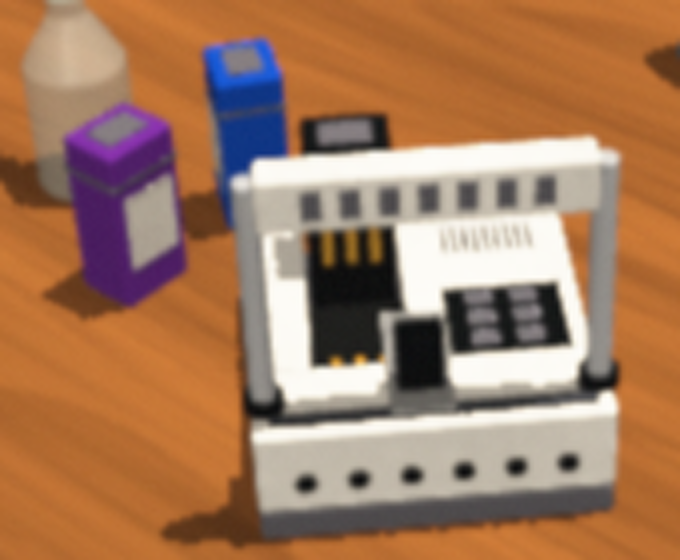

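```bash
cat > geo.py <<'E'
import numpy as np,cv2
from scipy.optimize import least_squares
def load(n): return dict(np.load(n,allow_pickle=True))
def proj(c,X):
    X=np.atleast_2d(X); p=X@np.array(c["R"]).T+np.array(c["t"]).ravel()
    return np.c_[c["fx"]*p[:,0]/p[:,2]+c["cx"],c["fy"]*p[:,1]/p[:,2]+c["cy"]]
def d2w(P,d):
    P=np.atleast_2d(np.array(P,float)); th=d[2]; R=np.array([[np.cos(th),-np.sin(th),0],[np.sin(th),np.cos(th),0],[0,0,1]])
    return P@R.T+np.array([d[0],d[1],0])
E
cat > fit.py <<'E'
from geo import *
top=load("top0.npz");sc=load("scene0.npz")
T=[((109,-98,256),(258,40)),((109,98,256),(58,272)),((-127,110,55),(338,565)),((-127,-110,55),(530,328)),((-127,-7,55),(440,438))]
S=[((127,-110,0),(262,535)),((127,110,0),(615,505)),((127,-110,83),(252,430)),((127,110,83),(617,397)),((109,-98,218),(255,233)),((109,98,218),(600,200))]
ut=lambda p:np.array([195+(p[0]+.5)/3.7-.5,110+(p[1]+.5)/3.7-.5]); us=lambda p:np.array([170+(p[0]+.5)/4-.5,170+(p[1]+.5)/4-.5])
def res(d):
    r=[proj(top,d2w(P,d))[0]-ut(p) for P,p in T]+[proj(sc,d2w(P,d))[0]-us(p) for P,p in S]
    return np.concatenate(r)
r=least_squares(res,[500,50,.8],loss="soft_l1"); print(r.x,res(r.x).reshape(-1,2).round(1).tolist())
d=r.x; np.save("dock.npy",d)
def box(a,b): 
    return [np.array([[x,y,z]]) for x in a for y in b for z in []]
def draw(c,img,s,off):
    im=cv2.resize(img,None,fx=s,fy=s,interpolation=2)
    def bx(x0,x1,y0,y1,z0,z1,col):
        V=[(x,y,z) for x in(x0,x1) for y in(y0,y1) for z in(z0,z1)]
        q=(proj(c,d2w(V,d))-off+.5)*s
        for i in range(8):
            for j in range(i):
                if sum(V[i][k]!=V[j][k] for k in range(3))==1: cv2.line(im,tuple(int(v) for v in q[i]),tuple(int(v) for v in q[j]),col,1)
    bx(-127,127,-110,110,0,55,(0,0,255)); bx(64,127,-110,110,55,83,(0,200,0)); bx(85,109,-98,98,218,256,(255,0,0))
    bx(-64,64,-73,-7,30,55,(255,0,255)); bx(-114,-64,-70,-10,22,152,(0,255,255))
    for L in (0.02,0.03): y=20-L*1000; bx(80,102,y-15,y+15,89,131,(255,255,0) if L==.02 else (0,128,255))
    return im
cv2.imwrite("pics/ovt.png",draw(top,top["image"][105:275,190:350],3.5,np.array([190,105])))
cv2.imwrite("pics/ovs.png",draw(sc,sc["image"][170:310,170:340],4,np.array([170,170])))
E
python3 fit.py
```

```text
[575.80603805   3.02183347 -11.77499949] [[0.7, -0.2], [-0.6, 0.5], [1.0, 0.6], [0.9, 0.5], [1.4, 0.4], [0.1, 0.5], [-0.3, 0.5], [0.1, 1.7], [0.3, 2.5], [0.2, 0.3], [0.0, 2.2]]
```

View pics/ovt.png

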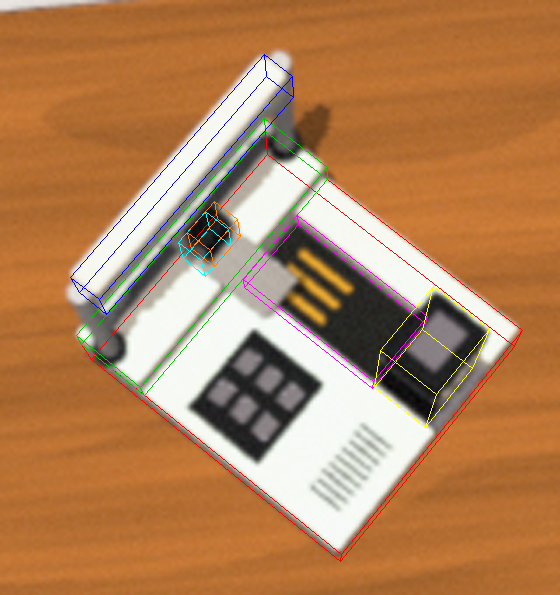

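View pics/ovs.png

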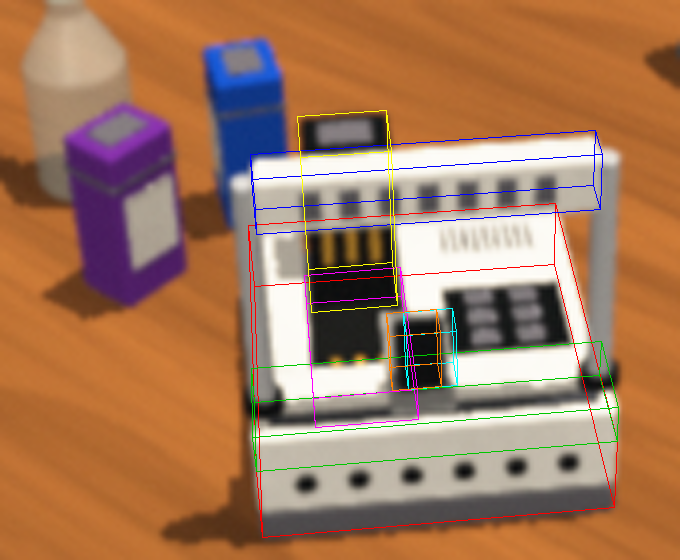

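```bash
cat > h.py <<'E'
from geo import *
from scipy.spatial.transform import Rotation as Ro
from workcell import bot, fingers, planner, monitor, optics, ticket
d=np.load("dock.npy"); d[2]=(d[2]+np.pi)%(2*np.pi)-np.pi
def W(p): return d2w(p,d)[0]
def Q(lean,flip=1,yaw=0):
    l=np.deg2rad(lean); z=np.array([np.sin(l),0,-np.cos(l)]); x=np.array([0,flip,0.]); y=np.cross(z,x)
    return (Ro.from_euler('z',d[2]+yaw)*Ro.from_matrix(np.c_[x,y,z])).as_quat()
def toolz(lean): l=np.deg2rad(lean); return np.array([np.sin(l),0,-np.cos(l)])
def tcp_from_grasp(g,lean,back=0): return np.array(g,float)+toolz(lean)*(19-back)
def shot(n,cam):
    s=monitor.read_state(); c=optics.camera(cam); cv2.imwrite(f"pics/{n}.png",c["image"])
    if cam=="wrist":
        H=np.array(c["hand_eye"]); M=np.eye(4); M[:3,:3]=Ro.from_quat(s["tool_rot"]).as_matrix(); M[:3,3]=s["position"]
        E=np.linalg.inv(M@H); c=dict(c); c["R"]=E[:3,:3]; c["t"]=E[:3,3]
    np.savez(f"{n}.npz",**c); return c
def st():
    s=monitor.read_state(); print("t %.2f"%s["t"],"pos",s["position"].round(1),"F",s["force"].round(1),"w",round(s["gripper_width"],1)); return s
E
python3 - <<'E'
from h import *
print(d)
for lean in (38,42,46):
  for fl in (1,-1):
    for y in (35,-10,-40):
      for b in (0,150): 
        q=planner.inverse_kinematics(W(tcp_from_grasp((91,y,117),lean,b)),Q(lean,fl)); print(lean,fl,y,b,None if q is None else np.round(q,2))
for fl in (1,-1):
  for p in ((-150,-40,300),(-150,-40,135),(-30,-40,135)):
    q=planner.inverse_kinematics(W(p),Q(0,fl)); print(fl,p,None if q is None else np.round(q,2))
# lookalike pos at z=130
top=load("top0.npz")
for px in ((367,172),(374,215),(421,195)):
    R=np.array(top["R"]);t=np.array(top["t"]).ravel(); C=-R.T@t; v=R.T@np.array([(px[0]-top["cx"])/top["fx"],(px[1]-top["cy"])/top["fy"],1]); P=C+v*(130-C[2])/v[2]
    th=d[2]; print(P.round(),(np.array([[np.cos(th),np.sin(th)],[-np.sin(th),np.cos(th)]])@(P[:2]-d[:2])).round())
E
```

```text
[575.80603805   3.02183347   0.79137113]
38 1 35 0 [ 0.82  0.94 -1.1   2.05  1.38  0.28  1.22]
38 1 35 150 [-0.14  0.3   0.36  2.19 -1.26  0.67 -2.71]
38 1 -10 0 [ 0.9   1.04 -1.18  1.96  1.25  0.39  1.45]
38 1 -10 150 [-0.22  0.39  0.54  2.1  -1.28  0.79 -2.68]
38 1 -40 0 [ 0.76  0.88 -0.91  1.9   0.51  0.22  2.1 ]
38 1 -40 150 [-0.18  0.43  0.54  2.04 -1.26  0.84 -2.68]
38 -1 35 0 [ 0.82  0.94 -1.1   2.05  1.38  0.28 -1.93]
38 -1 35 150 [-0.14  0.3   0.36  2.19 -1.26  0.67  0.44]
38 -1 -10 0 [ 0.37  0.66 -0.39  1.98 -1.24  0.29  0.5 ]
38 -1 -10 150 [-0.08  0.37  0.36  2.09 -1.22  0.73  0.42]
38 -1 -40 0 [ 0.36  0.68 -0.34  1.92 -1.15  0.34  0.42]
38 -1 -40 150 [-0.25  0.45  0.63  2.04 -1.29  0.87  0.48]
42 1 35 0 [-0.75  1.01  1.08  2.16  4.3   1.3  -2.42]
42 1 35 150 [ 0.37  0.32 -0.18  2.2  -1.29  0.57 -2.6 ]
42 1 -10 0 [ 0.9   1.02 -1.12  1.98  1.26  0.25  1.44]
42 1 -10 150 [ 0.27  0.37 -0.    2.12 -1.26  0.66 -2.61]
42 1 -40 0 [ 0.91  1.03 -1.11  1.92  1.06  0.27  1.67]
42 1 -40 150 [ 0.15  0.42  0.17  2.06 -1.27  0.75 -2.6 ]
42 -1 35 0 [-0.75  1.01  1.08  2.16  4.3   1.3   0.
[... 743 characters left out ...]
0 0 [-0.65  1.08  1.08  2.09  4.25  1.41  0.75]
46 -1 -10 150 [ 0.61  0.43 -0.36  2.13 -1.27  0.58  0.63]
46 -1 -40 0 [-0.6   1.1   1.08  2.03  4.27  1.42  0.73]
46 -1 -40 150 [ 0.49  0.45 -0.18  2.07 -1.28  0.66  0.63]
1 (-150, -40, 300) [-0.39  0.27  0.68  1.84 -0.19  1.1   2.72]
1 (-150, -40, 135) [-0.06  0.46  0.29  1.98 -0.19  0.73  2.71]
1 (-30, -40, 135) [-0.07  0.55  0.1   1.8  -0.07  0.8   2.42]
-1 (-150, -40, 300) [-0.6   0.34  0.98  1.85 -0.31  1.12 -0.29]
-1 (-150, -40, 135) [-0.57  0.68  1.02  2.01 -0.76  0.89  0.09]
-1 (-30, -40, 135) [-0.45  0.63  0.63  1.82 -0.48  0.85 -0.37]
[ 610. -234.  130.] [-144. -191.]
[ 498. -236.  130.] [-224. -113.]
[ 537. -360.  130.] [-286. -228.]
```

```bash
python3 - <<'E'
from h import *
for lean in (36,40,44):
 for fl in (1,-1):
  for yaw in (-.3,-.15,.15,.3):
    for y,b in ((35,0),(-10,0),(-40,0),(-10,150)):
        q=planner.inverse_kinematics(W(tcp_from_grasp((91,y,117),lean,b)),Q(lean,fl,yaw)); print(lean,fl,yaw,y,b,None if q is None else np.round(q,2))
E
```

```text
36 1 -0.3 35 0 [ 0.71  0.85 -1.06  2.13  1.89  0.42  0.34]
36 1 -0.3 -10 0 [ 0.63  0.77 -0.86  2.05  1.81  0.23  0.41]
36 1 -0.3 -40 0 [ 0.67  0.8  -0.88  2.    1.61  0.23  0.66]
36 1 -0.3 -10 150 [ 0.97  0.48 -1.06  2.12  0.39  0.23  1.79]
36 1 -0.15 35 0 [ 0.75  0.87 -1.06  2.09  1.67  0.32  0.73]
36 1 -0.15 -10 0 [ 0.81  0.93 -1.09  2.    1.46  0.35  1.02]
36 1 -0.15 -40 0 [ 0.74  0.85 -0.93  1.95  1.13  0.23  1.32]
36 1 -0.15 -10 150 [ 1.    0.53 -1.06  2.07  0.1   0.31  2.25]
36 1 0.15 35 0 [ 0.82  0.95 -1.1   1.97  0.9   0.34  1.82]
36 1 0.15 -10 0 [ 0.89  1.06 -1.19  1.88  0.94  0.48  1.88]
36 1 0.15 -40 0 [ 0.88  1.04 -1.13  1.82  0.79  0.48  2.05]
36 1 0.15 -10 150 [-0.47  0.54  0.91  2.03 -1.29  1.07 -2.58]
36 1 0.3 35 0 [ 0.89  1.08 -1.22  1.9   0.88  0.53  2.04]
36 1 0.3 -10 0 [ 0.87  1.06 -1.15  1.81  0.68  0.54  2.26]
36 1 0.3 -40 0 [ 0.86  1.06 -1.11  1.74  0.57  0.57  2.39]
36 1 0.3 -10 150 [-0.43  0.59  0.91  1.96 -1.25  1.19 -2.49]
36 -1 -0.3 35 0 [ 0.04  0.55 -0.19  2.16  3.87  0.2   1.21]
36 -1 -0.3 -10 0 [ 0.76  0.89 -1.07  2.05  1.74  0.4  -2.57]
36 -1 -0.3 -40 
[... 3914 characters left out ...]
9  2.16  2.81  0.21  2.74]
44 -1 -0.15 -10 0 [ 0.85  0.95 -1.05  2.06  2.07  0.22 -2.67]
44 -1 -0.15 -40 0 [-0.67  1.06  1.08  2.09  4.22  1.28  0.63]
44 -1 -0.15 -10 150 [ 0.83  0.43 -0.7   2.17 -1.23  0.32  0.46]
44 -1 0.15 35 0 [ 0.62  0.77 -0.69  2.03 -1.16  0.24  0.65]
44 -1 0.15 -10 0 [ 0.52  0.75 -0.5   1.94 -1.16  0.39  0.63]
44 -1 0.15 -40 0 [ 0.48  0.75 -0.41  1.88 -1.13  0.47  0.6 ]
44 -1 0.15 -10 150 [ 0.03  0.45  0.36  2.07 -1.3   0.92  0.7 ]
44 -1 0.3 35 0 [ 0.46  0.73 -0.45  1.95 -1.1   0.48  0.67]
44 -1 0.3 -10 0 [ 0.39  0.74 -0.3   1.86 -1.09  0.6   0.65]
44 -1 0.3 -40 0 [ 0.35  0.76 -0.22  1.8  -1.09  0.68  0.64]
44 -1 0.3 -10 150 [-0.04  0.52  0.47  1.99 -1.24  1.09  0.76]
```

```bash
python3 - <<'E'
from h import *
s=st()
bot.move_straight([260,450,420],speed=300)
q=planner.inverse_kinematics(W(tcp_from_grasp((91,0,122),39,300)),Q(39,1,.2)); print(q.round(2) if q is not None else None)
st()
bot.set_joints(q); st()
shot("s1","scene"); shot("w1","wrist")
c=cv2.imread("pics/s1.png")[0:320,100:500]; cv2.imwrite("pics/s1c.png",cv2.resize(c,None,fx=1.8,fy=1.8,interpolation=2))
E
```

```text
t 0.15 pos [207.3 615.6 230.6] F [ 0.3  0.3 -0.6] w 85.3
[-0.48  0.29  1.1   2.01 -1.01  1.26 -2.64]
t 1.16 pos [259.  450.4 418.6] F [-0.1  0.4  0.1] w 85.2
t 3.50 pos [515.6 -57.2 340.2] F [-0.2 -0.1  0.1] w 85.4
```

View pics/s1c.png

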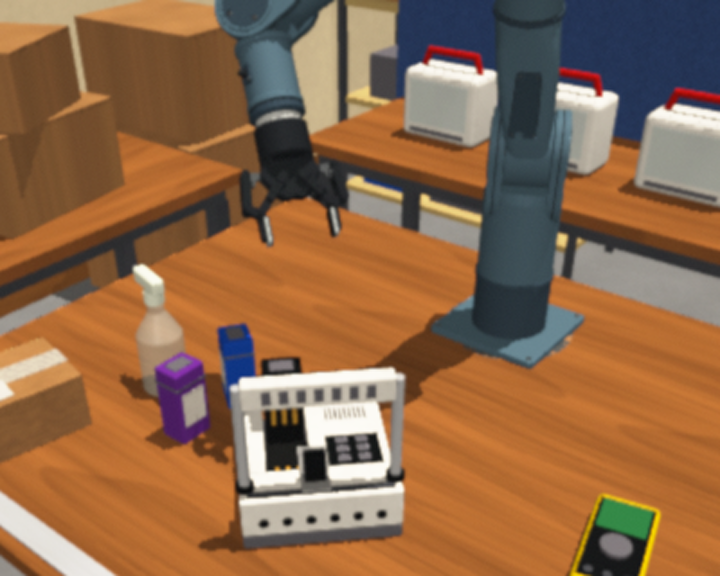

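View pics/w1.png

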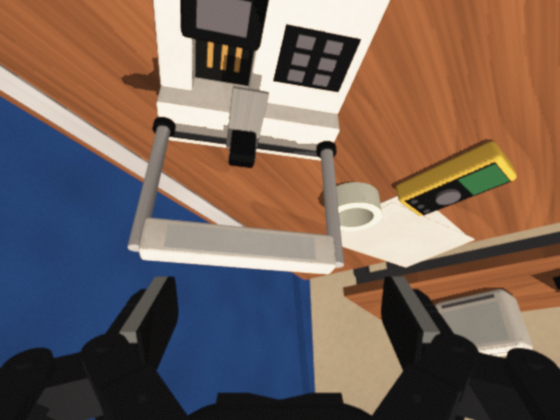

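```bash
python3 - <<'E'
import re
s=open("fit.py").read()
i=s.index("def draw"); j=s.index("cv2.imwrite")
open("draw.py","w").write("from geo import *\n"+s[i:j].replace("def draw(c,img,s,off)","def draw(c,img,s,off,d)"))
from draw import *
c=load("w1.npz"); d=np.load("dock.npy")
cv2.imwrite("pics/w1o.png",draw(c,c["image"][0:290,110:400],2.6,np.array([110,0]),d)[:600 if False else 754])
im=cv2.imread("pics/w1o.png"); cv2.imwrite("pics/w1o.png",cv2.resize(im,None,fx=.79,fy=.79,interpolation=cv2.INTER_AREA))
E
```

```text
(no output)
```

View pics/w1o.png

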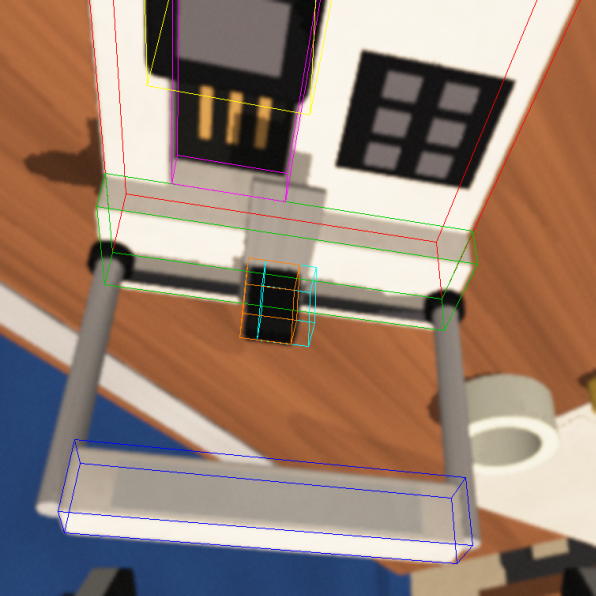

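```bash
cat >> h.py <<'E'
LEAN=40
def tz(yaw,lean=LEAN):
    l=np.deg2rad(lean); return np.array([np.sin(l)*np.cos(yaw),np.sin(l)*np.sin(yaw),-np.cos(l)])
def G(g,yaw,back=0,lean=LEAN): return W(np.array(g,float)+tz(yaw,lean)*(19-back))
def indock(p): 
    th=d[2]; p=np.array(p); r=np.array([[np.cos(th),np.sin(th)],[-np.sin(th),np.cos(th)]])@(p[:2]-d[:2]); return np.array([r[0],r[1],p[2]])
E
python3 - <<'E'
from h import *
fingers.gripper_to(60)
y=.2
for yaw in (.1,.2,.3):
    try:
        bot.move_straight(G((91,-8,119),yaw,110),rot=Q(LEAN,1,yaw),speed=150); print("ok",yaw); break
    except bot.PlanningError as e: print(yaw,e)
s=st(); print(s["joint_positions"].round(2),indock(s["position"]).round(1))
for yw in (.1,.2,.3):
  for g,b in (((91,-8,119),60),((91,-8,119),0),((91,36,119),0)):
    q=planner.inverse_kinematics(G(g,yw,b),Q(LEAN,1,yw)); print(yw,g,b,None if q is None else q.round(2))
shot("w2","wrist")
E
```

```text
ok 0.1
t 5.42 pos [608.7  16.3 188.5] F [ 0.3 -0.9  0.5] w 60.0
[-0.03  0.48  0.32  2.04 -1.3   0.79 -2.55] [ 32.6 -14.  188.5]
0.1 (91, -8, 119) 60 [ 0.18  0.55 -0.02  2.01 -1.29  0.61 -2.55]
0.1 (91, -8, 119) 0 [ 0.38  0.68 -0.36  1.96 -1.21  0.39 -2.57]
0.1 (91, 36, 119) 0 [ 0.44  0.67 -0.5   2.04 -1.29  0.28 -2.5 ]
0.2 (91, -8, 119) 60 [ 0.03  0.58  0.2   1.96 -1.28  0.78 -2.49]
0.2 (91, -8, 119) 0 [ 0.25  0.68 -0.17  1.92 -1.21  0.55 -2.53]
0.2 (91, 36, 119) 0 [ 0.32  0.66 -0.32  2.01 -1.24  0.44 -2.49]
0.3 (91, -8, 119) 60 [-0.02  0.62  0.28  1.91 -1.24  0.89 -2.46]
0.3 (91, -8, 119) 0 [ 0.12  0.69  0.01  1.88 -1.22  0.71 -2.47]
0.3 (91, 36, 119) 0 [ 0.18  0.66 -0.13  1.97 -1.23  0.6  -2.45]
```

View pics/w2.png

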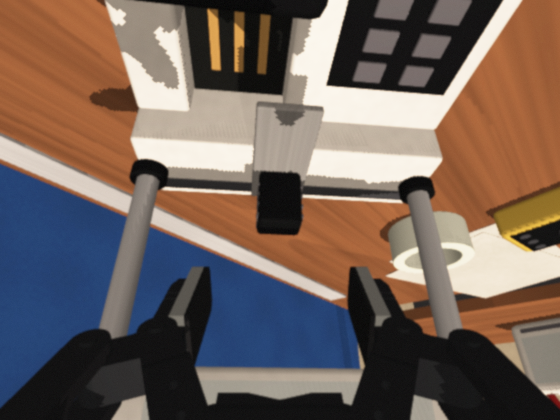

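```bash
python3 - <<'E'
from h import *
r=bot.move_straight(G((91,-8,119),.1,0),speed=100,max_force=8); print(r)
s=st(); print(s["joint_positions"].round(2),indock(s["position"]).round(1))
shot("w3","wrist"); shot("s3","scene")
c=cv2.imread("pics/s3.png")[60:320,120:420]; cv2.imwrite("pics/s3c.png",cv2.resize(c,None,fx=2.3,fy=2.3,interpolation=2))
E
```

```text
False
t 6.72 pos [653.3  71.2 104.8] F [-0.9  0.2  0.1] w 60.4
[ 0.29  0.66 -0.25  1.96 -1.3   0.45 -2.51] [103.   -7.2 104.8]
```

View pics/w3.png

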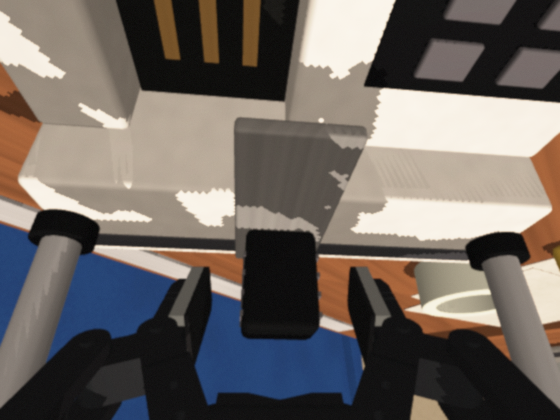

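View pics/s3c.png

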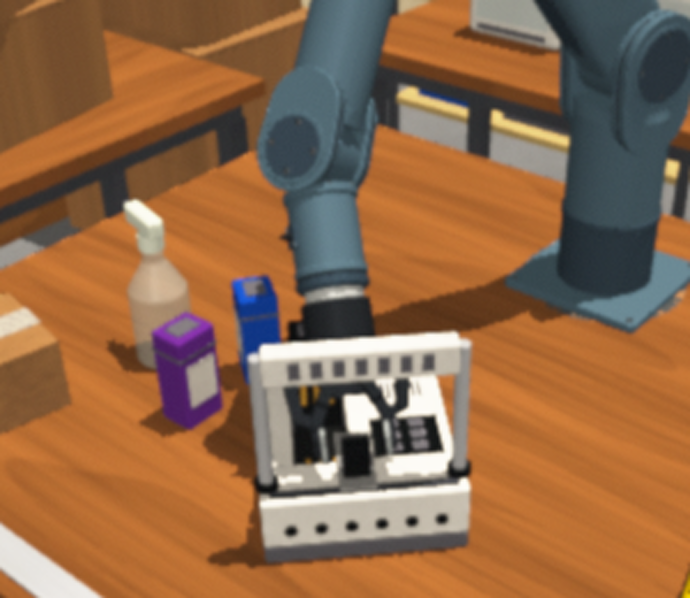

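```bash
python3 - <<'E'
from h import *
r=bot.move_straight(G((91,44,119),.1,0),speed=40,max_force=14); print(r)
s=st(); print(s["joint_positions"].round(2),indock(s["position"]).round(1))
bot.wait(.3); s=st()
shot("w4","wrist")
E
```

```text
True
t 7.86 pos [624.3  99.7 104.5] F [ 2.  -0.6  0.2] w 59.7
[ 0.44  0.67 -0.5   2.04 -1.3   0.27 -2.49] [102.8  33.5 104.5]
t 8.16 pos [624.2  99.6 104.3] F [ 2.  -0.5  2.2] w 60.1
```

View pics/w4.png

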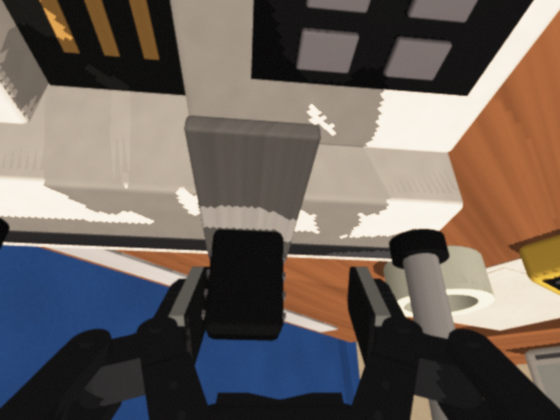

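```bash
python3 - <<'E'
from h import *
r=bot.move_straight(G((91,46,119),.1,0),speed=20,max_force=20); print(r)
s=st(); print(indock(s["position"]).round(1))
bot.wait(.2); s=st(); print(indock(s["position"]).round(1))
shot("w5","wrist"); shot("s5","scene");shot("t5","top")
from draw import *
c=load("w5.npz"); im=draw(c,c["image"],1,np.array([0,0]),d)
def ovl(c,im,y):
    V=[(x,yy,z) for x in(80,102) for yy in(y-15,y+15) for z in(89,134)]; q=proj(c,d2w(V,d))
    for i in range(8):
        for j in range(i):
            if sum(V[i][k]!=V[j][k] for k in range(3))==1: cv2.line(im,tuple(int(v) for v in q[i]),tuple(int(v) for v in q[j]),(0,255,0),1)
ovl(c,im,20); cv2.imwrite("pics/w5o.png",im)
E
```

```text
True
t 8.64 pos [624.1  99.4 104.3] F [ 1.6 -0.8  1.7] w 60.0
[102.5  33.4 104.3]
t 8.84 pos [624.1  99.3 104.3] F [ 1.9 -0.3  0.7] w 59.9
[102.5  33.3 104.3]
```

View pics/w5o.png

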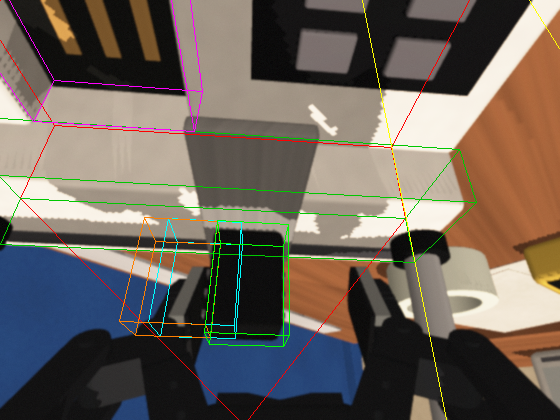

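```bash
python3 - <<'E'
from h import *
bot.move_straight(G((91,21,119),.1,0),speed=60,max_force=10)
s=st();print(indock(s["position"]).round(1))
r=bot.move_straight(G((91,21,119),.1,130),speed=150,max_force=15); print(r)
bot.move_straight(G((91,0,200),.1,240),speed=250)
s=st();print(indock(s["position"]).round(1))
fingers.gripper_to(32)
for fl in (1,-1):
  for p in ((-160,-40,330),(-160,-40,138),(-30,-40,138)):
    q=planner.inverse_kinematics(W(p),Q(0,fl)); print(fl,p,None if q is None else np.round(q,2))
shot("s6","scene"); shot("t6","top")
a=cv2.imread("pics/t6.png")[105:275,190:350]; b=cv2.imread("pics/s6.png")[170:310,170:340]
cv2.imwrite("pics/c6.png",np.hstack([cv2.resize(a,(400,425)),cv2.resize(b,(400,425))]))
E
```

```text
t 9.32 pos [632.4  92.  104.3] F [-0.4 -0.2 -0.2] w 60.4
[103.1  22.3 104.3]
FalseTraceback (most recent call last):
  File "<stdin>", line 5, in <module>
workcell.PlanningError: the arm cannot follow that straight line within its joint ranges
```

```bash
python3 - <<'E'
from h import *
s=st();p=indock(s["position"]);print(p.round(1))
for tgt in ((p[0]-60,p[1]-30,330),(p[0],p[1]-20,330),(p[0]-40,p[1],300)):
    try: bot.move_straight(W(tgt),rot=Q(25,1,.25),speed=250); print("ok",tgt); break
    except bot.PlanningError as e: print(e)
s=st();print(indock(s["position"]).round(1),s["joint_positions"].round(2))
fingers.gripper_to(32)
for fl in (1,-1):
  for p in ((-160,-40,330),(-160,-40,138),(-30,-40,138)):
    q=planner.inverse_kinematics(W(p),Q(0,fl)); print(fl,p,None if q is None else np.round(q,2))
shot("s6","scene"); shot("t6","top")
a=cv2.imread("pics/t6.png")[105:275,190:350]; b=cv2.imread("pics/s6.png")[170:310,170:340]
cv2.imwrite("pics/c6.png",np.hstack([cv2.resize(a,(400,425)),cv2.resize(b,(400,425))]))
E
```

```text
t 10.33 pos [579.7  27.8 203.6] F [-0.7  0.5 -0. ] w 60.3
[ 20.4  14.6 203.6]
the arm cannot follow that straight line within its joint ranges
the arm cannot follow that straight line within its joint ranges
the arm cannot follow that straight line within its joint ranges
t 10.33 pos [579.7  27.8 203.6] F [-0.7  0.5 -0. ] w 60.3
[ 20.4  14.6 203.6] [ 0.43  0.4  -0.27  2.1  -1.08  0.56 -2.72]
1 (-160, -40, 330) [ 1.03  0.37 -1.07  1.74  0.35  1.24  2.24]
1 (-160, -40, 138) [ 0.98  0.7  -1.07  1.94  0.75  0.98  1.91]
1 (-30, -40, 138) [ 0.73  0.82 -1.08  1.75  0.81  1.09  1.73]
-1 (-160, -40, 330) [ 0.63  0.24 -0.53  1.76  0.13  1.18 -0.71]
-1 (-160, -40, 138) [ 0.58  0.48 -0.49  1.96  0.31  0.78 -0.87]
-1 (-30, -40, 138) [ 0.36  0.59 -0.49  1.77  0.35  0.87 -1.07]
```

View pics/c6.png

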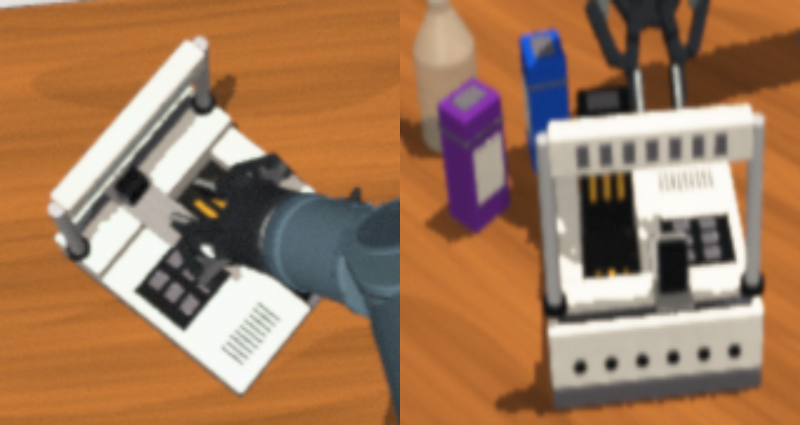

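```bash
python3 - <<'E'
from h import *
bot.set_joints(planner.inverse_kinematics(W((-155,-40,300)),Q(0,-1)))
s=st();print(indock(s["position"]).round(1),s["joint_positions"].round(2))
fingers.gripper_to(32)
bot.move_straight(W((-155,-40,136)),rot=Q(0,-1),speed=200,max_force=15)
s=st();print(indock(s["position"]).round(1),s["joint_positions"].round(2))
shot("w7","wrist"); shot("s7","scene"); shot("t7","top")
a=cv2.imread("pics/s7.png")[130:310,170:340]; b=cv2.imread("pics/w7.png")
cv2.imwrite("pics/c7.png",np.hstack([cv2.resize(a,(400,424)),cv2.resize(b,(400,424))]))
E
```

```text
t 12.54 pos [ 495.1 -135.   299.7] F [-0.9  0.  -0.2] w 32.3
[-154.9  -39.6  299.7] [ 0.63  0.28 -0.54  1.79  0.15  1.12 -0.74]
t 13.72 pos [ 496.2 -135.4  137. ] F [-0.1  1.  -0.3] w 32.1
[-154.5  -40.7  137. ] [ 0.55  0.48 -0.47  1.95  0.31  0.77 -0.87]
```

View pics/c7.png

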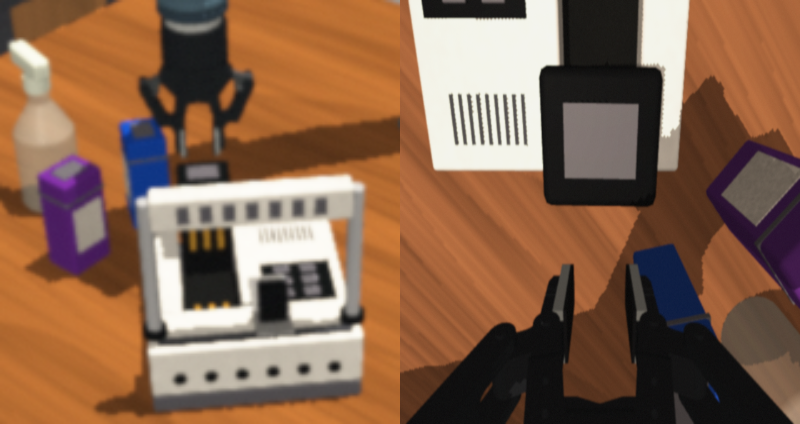

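```bash
python3 - <<'E'
from h import *
r=bot.move_straight(W((-52,-40,136)),speed=55,max_force=25); print(r)
s=st();print(indock(s["position"]).round(1))
bot.wait(.4)
shot("w8","wrist"); shot("s8","scene"); shot("t8","top")
a=cv2.imread("pics/s8.png")[130:310,170:340]; b=cv2.imread("pics/w8.png")
cv2.imwrite("pics/c8.png",np.hstack([cv2.resize(a,(400,424)),cv2.resize(b,(400,424))]))
E
```

```text
False
t 15.90 pos [567.5 -62.4 136. ] F [0.4 0.6 0. ] w 32.0
[-52.3 -40.1 136. ]
```

View pics/c8.png

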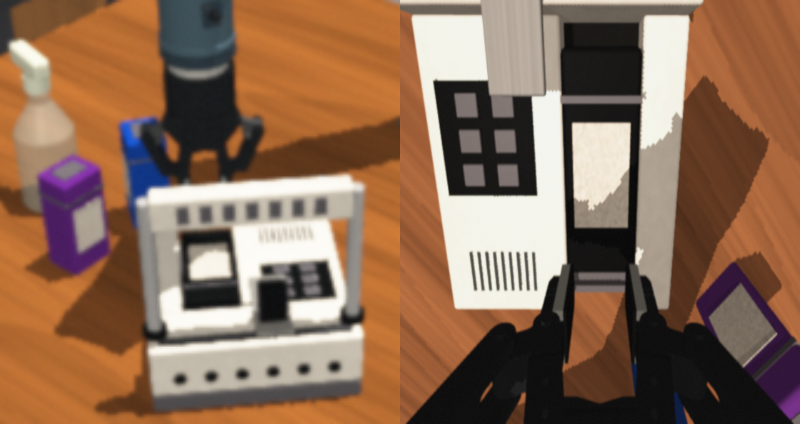

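```bash
python3 - <<'E'
from h import *
bot.move_straight(W((-75,-40,290)),rot=Q(0,-1),speed=250)
s=st()
c=shot("w9","wrist")
def ov(im,b,col):
    V=[(x,y,z) for x in b[:2] for y in b[2:4] for z in b[4:]]; q=proj(c,d2w(V,d))
    for i in range(8):
        for j in range(i):
            if sum(V[i][k]!=V[j][k] for k in range(3))==1: cv2.line(im,tuple(int(v) for v in q[i]),tuple(int(v) for v in q[j]),col,1)
im=c["image"].copy(); ov(im,(-80,50,-70,-10,30,80),(0,255,255)); ov(im,(-64,64,-73,-7,55,55.1),(255,0,255)); ov(im,(64,127,-110,110,83,83.1),(0,200,0))
cv2.imwrite("pics/w9o.png",cv2.resize(np.hstack([im[0:300,100:400],c["image"][0:300,100:400]]),None,fx=1.33,fy=1.33))
E
```

```text
t 17.23 pos [550.8 -78.4 288.7] F [ 0.2  0.5 -0.9] w 31.9
```

View pics/w9o.png

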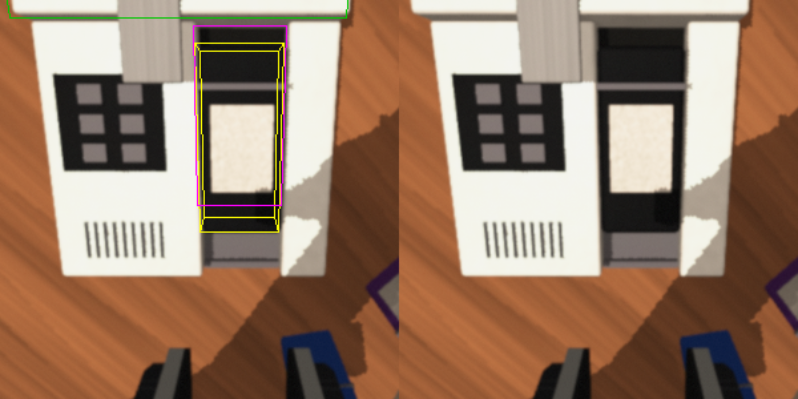

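```bash
python3 - <<'E'
from h import *
bot.move_straight(W((-85,-40,400)),rot=Q(0,-1),speed=300)
bot.set_joints([-0.48,0.29,1.1,2.01,-1.01,1.26,-2.64])
s=st();print(indock(s["position"]).round(1))
fingers.gripper_to(60)
yaw=.1
bot.move_straight(G((91,20,119),yaw,110),rot=Q(LEAN,1,yaw),speed=180)
s=st();print(indock(s["position"]).round(1),s["joint_positions"].round(2))
shot("w10","wrist")
E
```

```text
t 19.38 pos [516.  -56.7 341.4] F [-0.  -0.3  0.5] w 32.1
[-84.5   0.6 341.4]
t 21.55 pos [588.7  36.3 188.5] F [-0.1 -0.3  0.3] w 60.0
[ 32.7  14.2 188.5] [ 0.02  0.43  0.21  2.1  -1.3   0.72 -2.55]
```

View pics/w10.png

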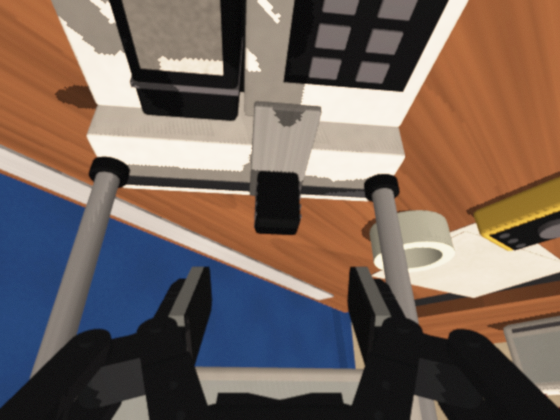

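```bash
python3 - <<'E'
from h import *
yaw=.1
print(bot.move_straight(G((91,20,119),yaw,0),speed=110,max_force=8))
s=st();print(indock(s["position"]).round(1),s["joint_positions"].round(2))
fingers.gripper_to(36,20); s=st()
for yw in (.1,.15,.2):
    try:
        r=bot.move_straight(G((91,-52,119),yw,0),rot=Q(LEAN,1,yw),speed=45,max_force=14); print("moved",yw,r); break
    except bot.PlanningError as e: print(yw,e)
s=st();print(indock(s["position"]).round(1),s["joint_positions"].round(2))
bot.wait(.1)
c=shot("w11","wrist")
def ov(im,b,col):
    V=[(x,y,z) for x in b[:2] for y in b[2:4] for z in b[4:]]; q=proj(c,d2w(V,d))
    for i in range(8):
        for j in range(i):
            if sum(V[i][k]!=V[j][k] for k in range(3))==1: cv2.line(im,tuple(int(v) for v in q[i]),tuple(int(v) for v in q[j]),col,1)
im=c["image"].copy(); ov(im,(80,102,-55,-25,89,134),(0,255,0)); cv2.imwrite("pics/w11o.png",im)
E
```

```text
False
t 22.75 pos [633.3  90.9 104.8] F [-0.   0.3  0.1] w 60.1
[103.   20.9 104.8] [ 0.38  0.66 -0.4   2.02 -1.3   0.34 -2.5 ]
t 23.11 pos [633.2  91.3 104.6] F [-0.5 -0.4  0.4] w 36.0
moved 0.1 True
t 24.45 pos [678.5  46.7 103.8] F [ 0.2  0.1 -0.1] w 36.4
[103.2 -42.4 103.8] [ 0.35  0.7  -0.27  1.88 -1.15  0.47 -2.63]
```

View pics/w11o.png

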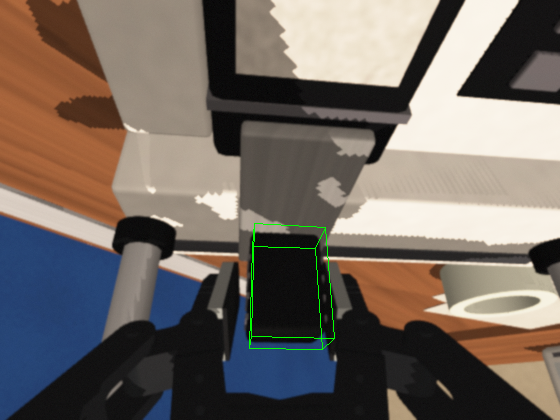

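```bash
python3 - <<'E'
from h import *
r=bot.move_straight(G((91,-54,119),.1,0),speed=20,max_force=20); print(r)
s=st();print(indock(s["position"]).round(1))
bot.wait(.2)
# back off: center
bot.move_straight(G((91,-41,119),.1,0),speed=30,max_force=6)
fingers.gripper_to(58)
s=st();print(indock(s["position"]).round(1))
try: print(bot.move_straight(G((91,-41,119),.1,120),speed=130,max_force=12))
except bot.PlanningError as e: print(e)
s=st();print(indock(s["position"]).round(1),s["joint_positions"].round(2))
shot("w12","wrist")
E
```

```text
True
t 25.11 pos [678.3  47.1 102.7] F [-0.  -0.6 -0.1] w 35.7
[103.4 -41.9 102.7]
t 25.90 pos [676.6  48.4 104.4] F [-0.1  0.4 -0.2] w 57.9
[103.1 -39.8 104.4]
False
t 26.98 pos [627.9 -10.8 195.9] F [ 0.7  0.5 -0.3] w 58.0
[ 26.8 -46.8 195.9] [ 0.34  0.5  -0.08  1.93 -1.04  0.72 -2.73]
```

View pics/w12.png

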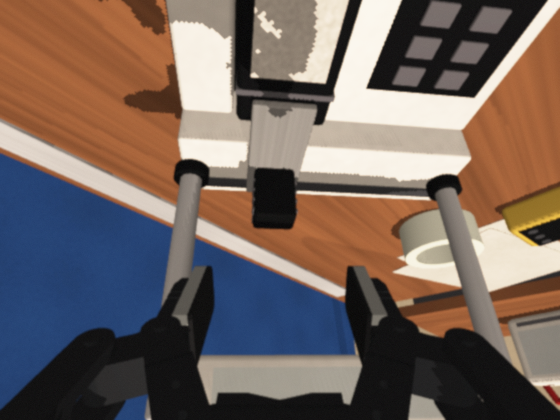

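```bash
python3 - <<'E'
from h import *
bot.set_joints(planner.inverse_kinematics(W((-120,-40,330)),Q(0,-1))); st()
ims=[]
for n,cam in (("w13","wrist"),("s13","scene"),("t13","top"),):
    if n!="w12": c=shot(n,cam)
c=load("w12.npz")
def ov(c,im,b,col,s,off):
    V=[(x,y,z) for x in b[:2] for y in b[2:4] for z in b[4:]]; q=(proj(c,d2w(V,d))-off+.5)*s
    for i in range(8):
        for j in range(i):
            if sum(V[i][k]!=V[j][k] for k in range(3))==1: cv2.line(im,tuple(int(v) for v in q[i]),tuple(int(v) for v in q[j]),col,1)
def cr(c,x,y,w,h,s):
    im=cv2.resize(c["image"][y:y+h,x:x+w],None,fx=s,fy=s,interpolation=2); o=np.array([x,y])
    ov(c,im,(80,102,-55,-25,89,134),(0,255,0),s,o); ov(c,im,(-80,50,-70,-10,30,80),(0,255,255),s,o); ov(c,im,(64,127,-110,110,0,83),(0,0,255),s,o); return im
cv2.imwrite("pics/c12.png",np.hstack([cr(c,160,60,330,200,1.2)[:240],cr(load("s13.npz"),220,195,120,75,3.2)[:240]]))
print(cv2.imread("pics/c12.png").shape)
E
```

```text
t 28.74 pos [ 519.7 -110.3  329.5] F [-0.7  0.2  0.6] w 57.7
(240, 780, 3)
```

View pics/c12.png

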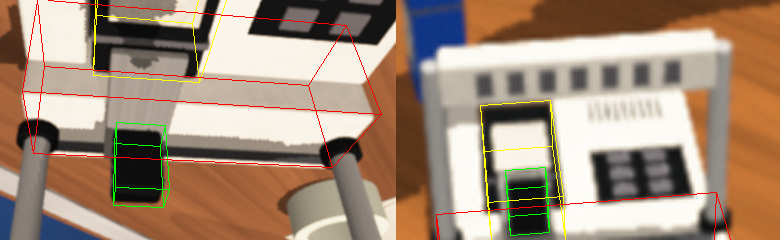

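View pics/w13.png

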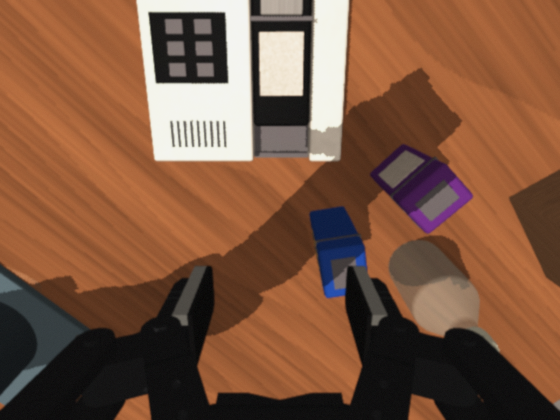

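View pics/s13.png

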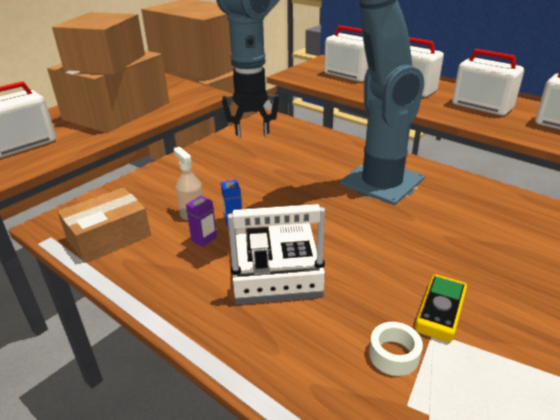

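```bash
python3 -c "
from h import *
bot.wait(.3); st(); ticket.finish_job(); print('done')"
```

```text
t 29.19 pos [ 519.9 -110.4  330. ] F [ 1.   0.2 -0.7] w 58.0
the job is handed in; nothing more can be done
done
```

The job is handed in at about 29 s of the 54 s allowed, with all three steps done. No verdict is reported.

**What I did**
- **Lock open:** I straddled the lock grip with the tool leaning 40° and drew the slide to its open stop. A second push of 20 N did not move it.
- **Pack tipped:** I pushed the black pack over near its top with the fingers. I took the black pack rather than the blue or purple look-alikes.
- **Lock home:** I slid the lock to its locked stop, where another 20 N push did not move it, then let go and backed away.

**Last checks**
- **Pack:** In the close picture taken just after tipping, it lay flat at about dock (-15, -40). That was within about 1–2 mm of the expected outline.
- **Lock:** The final pictures put the grip at dock y about -40 to -42, against -40 for locked, with the tongue over the pack's end. The finger positions gave a travel of about 58 mm instead of 60. I put that difference down to uncertainty in the finger width, since both stops held firm.
- **Surroundings:** In the final scene picture the readout, multimeter, tape roll, spray bottle and the other packs look undisturbed. I judged that by eye and did not measure how far they had moved. The approach and retreat moves at the lock ran with force limits of 8–15 N and none triggered. Force on the readout itself was not measured.

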